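# Nip the foot plate in the vice and hold the post over it for tacking

### The job

Slide the vice's moving jaw forward until the foot plate is held snug and square against the fixed jaw. Then lift the tall square tube over the spark guard and hold it upright over the middle of the plate, its sides in line with the plate's edges and its lower end about 6 mm clear of the plate, so that I can slip the gap wires in before tacking it. Finish while still holding it there, still and touching neither plate nor vice, and leave the guard and the other things on the bench where they are.

Things in the scene. Friction and masses are not known exactly. Their poses are not given: they have to be found in the camera images.
- vise: Grey machine vice bolted to the bench. Origin: bench level, under the plate's centre when seated. x: from moving to fixed jaw (about away from the robot), y along the jaws, z up. Jaws 100 mm wide, tops 68 mm above the bench; fixed jaw x +50 (its face) to +90 mm. Bed x -170 to +105 mm, 144 mm wide over lugs, 34 mm high; tommy bar to x -200. Two parallels carry the plate's underside at 62 mm.
- jaw (a joint): Slide of the moving jaw along the vice's x, in m, growing towards the fixed jaw. Its face is at vice x = -110 mm + value: 0 is fully open, 0.060 is closed on the plate seated against the fixed jaw (end of slide 0.070). About 5 N of friction, stays where it is left; pushing the loose plate along takes 3 to 8 N more.
- jaw_knob (a point): Middle of the black round knob (28 mm diameter, 30 mm high, upright on a stem 14 mm thick, 10 mm high) on top of the moving jaw, 25 mm behind its face, midway along its width; moves with it. This point is 93 mm above the bench, the knob's top 108 mm, the jaw's top 68 mm.
- plate: Steel foot plate, 100 x 100 x 10 mm, 0.6 to 0.9 kg, a 13 mm bolt hole in each corner. It lies loose and flat on the parallels between the jaws, about 5 to 12 mm off the fixed jaw and slightly askew, its top 72 mm above the bench, 4 mm proud of the jaws. Origin: centre of its underside; x and y along its edges, z up.
- post: The tall square tube: dark steel, 40 x 40 mm outside, 3 mm wall, 130 mm long, open ends, 0.35 to 0.57 kg, standing upright on the bench on the far side of the guard from the vice (the robot's left). Origin: centre of its lower end; x and y square to its flat sides, z along the tube, up.
- guard: Spark guard: free-standing upright aluminium sheet, 300 mm long, 3 mm thick, 113 mm high with a rolled top edge 8 mm thick, on two feet 70 mm wide, 1.4 kg, standing on the bench between vice and tubes. Origin: centre of its underside; x along its length, y through the sheet.
- offcut: Short square tube: dark steel, 40 x 40 mm, only 70 mm tall, standing near the post. Not wanted. Origin: centre of its lower end, z up.
- pipe: Round tube: dark steel, 42 mm diameter, 130 mm tall, standing near the post. Not wanted. Origin: centre of its lower end, z up.
- grinder: Angle grinder lying disc up on the bench's far side, about 315 mm long, 86 mm high, disc 125 mm, side handle out to 140 mm. Not needed. Origin: on the bench under the tool's axis, 45 mm behind the disc's centre; x points from motor to gear head.
- brush: Wire brush lying bristles down to the right of the vice, 280 mm long, 26 mm wide, 32 mm high. Not needed. Origin: on the bench under its middle, x along it.
Things that resemble listed ones, but are neither listed nor needed, are in the scene too. Of the things shaped like the plate, the steel one is meant.

How it is judged:
On the way, in this order (a step that is already met when the one before it is completed fails the run):
1. the moving jaw is closed up on the foot plate, which sits square and flat against the fixed jaw (value of joint jaw above 0.058 m and x of plate in the frame of vise between -0.003 and 0.003 m and angle between the x axis of plate and the x axis of vise, either way round below 0.035 rad and z of plate in the frame of vise between 0.06 and 0.064 m), for 0.2 s.
2. the fingers have lifted the tall square tube clear above the height of the spark guard (height (world z) of post above 0.113 m and contact force between post and the fingers above 0.5 N), for 0.1 s.
At the end, for the whole second after the job is handed in: Tube held still, upright within 3 deg, centred within 5 mm and in line within 4 deg on the plate, its lower end 2 to 12 mm above it; it and the robot touch neither plate nor vice. Jaw closed (joint over 0.058); plate flat, square within 2 deg and within 3 mm of its seat against the fixed jaw (all of step 1 and z of post in the frame of plate between 0.012 and 0.022 m and horizontal distance between post and plate below 0.005 m and angle between post's own z axis and vertical below 0.05 rad and (angle between the x axis of post and the x axis of plate, either way round below 0.07 rad or angle between the x axis of post and the y axis of plate, either way round below 0.07 rad) and contact force between post and the fingers above 0.5 N and contact force between each of post, the fingers and plate below 0.05 N and contact force between each of post, the fingers, the arm and vise below 0.05 N and linear speed of post below 0.02 m/s); the arm keeps its last pose, push and grip.
It fails at once if the short square tube is shoved more than 15 mm or knocked over (distance of offcut from where it was at the start of the episode above 0.015 m or angle between offcut's own z axis and vertical above 0.35 rad).
It fails at once if the round tube is shoved more than 15 mm or knocked over (distance of pipe from where it was at the start of the episode above 0.015 m or angle between pipe's own z axis and vertical above 0.35 rad).
It fails at once if the spark guard is shoved more than 15 mm or knocked over (distance of guard from where it was at the start of the episode above 0.015 m or angle between guard's own z axis and vertical above 0.35 rad).
It fails at once if the angle grinder is shoved more than 15 mm or knocked over (distance of grinder from where it was at the start of the episode above 0.015 m or angle between grinder's own z axis and vertical above 0.35 rad).
It fails at once if the wire brush is shoved more than 15 mm or knocked over (distance of brush from where it was at the start of the episode above 0.015 m or angle between brush's own z axis and vertical above 0.35 rad).
It also fails if it takes over 58 s, if anything falls off the work surface, if the arm or the gripper's body presses on something with over 40 N, if the wrist force passes 120 N, or if a joint passes its speed limit or range.

### The arm

A 6-joint arm with a two-finger parallel gripper is mounted at the origin on the work surface. World frame = base frame: x ahead of the robot, y to its left, z up, the work surface at z = 0. Lengths are in m, angles in rad, forces in N, time in s.
With the tool pointing down it reaches from about 0.25 to 0.8 m from the base axis. Payload 3.9 kg.
Tool frame: the origin (TCP) lies on the centre line of the jaws, within the pads' length; the fingertips stand 8 mm ahead of it and the grasp point (between the pads) lies 11 mm behind it; y points along the fingers, x is the direction in which the jaws open and shut, and the axes are right-handed (so a half turn about y gives the same grasp; the last joint's range is limited). The gripper opens to 85 mm and grips with 20 to 120 N. Pads are 22 mm wide; open, the fingers measure 114 mm over their backs; the gripper's body (76 mm by 85 mm) begins 54 mm behind the grasp point. The pads swing forward as they close: fully open they stand 13 mm farther back than shut.
Start: joints at [-1.313, 0.26, -0.138, 1.173, 0, 1.571], TCP at [0.134, -0.508, 0.239] pointing down, gripper open.
Joint ranges: [-2.78, 2.78], [-0.83, 1.72], [-1.28, 1.37], [-1.9, 2.12], [-1.57, 1.48], [-3.14, 3.14]. Speed limits (rad/s): [2.57, 2.57, 3.14, 3.14, 3.14, 3.14].

### API

Orientations are given as a unit quaternion [x, y, z, w].
In Python, from rig import arm gives the robot as it stands.
- The arm moves only by the tool arm_command, never from a script. Its argument "steps" is text: rows parted by semicolons, each of 7 numbers parted by spaces: the shift along the tool's x, y, z as a fraction of full scale, then the turn, a rotation vector about the tool's x, y, z as a fraction of full scale, then the closure in counts, from 0 (fully open) to 255 (shut). A call has 1 to 8 rows; each row is the pose to reach, as a shift and turn from the pose measured when the call began, along the tool's axes at that moment, turning the shorter way round; what a row does not reach only later rows make up. Full scale, the value 1, is 0.75 m for a shift and pi rad for a turn. A row lasts 1/10 s, in which the tool goes at most 50 mm and 8.59 degrees, less where a joint would pass 70% of its speed; a pose out of reach is approached as far as the arm can. A call with a number of a shift or a turn outside -1 to 1 is refused whole. A call with a gripper value outside its range is refused whole. The fingers move at their own pace and stop on an object; the grip force is fixed at half the most. Time passes only in rows, so rows that repeat a pose let the fingers close. It gives the time, the measured TCP pose, the force and the opening at its end, in the units of the state.
- arm.read_state(): the state, without advancing time (a new reading comes with each control period).
- arm.snapshot(name): name is "scene" or "top" or "wrist"; returns the picture (480x640x3 uint8, blue, green, red); there is no depth.
- arm.camera_model(name): a dict with "mtx" (3x3 intrinsics, pixels), "rvec" (rotation vector, rad) and "tvec" (3), from world to camera coordinates, as OpenCV has them. Camera axes: x right, y down, z forward; pixel columns grow to the right and rows downward; lengths in m; the calibration is good to about 2 mm. A picture is of the moment at which its call begins: read the wrist's pose just before it. camera_model takes no time and is no camera call; for the wrist camera it gives the pose at the moment of the call.
- arm.sign_off(): hands the job in, once; it reports no verdict.
The state is a dict: "t": time; "joint_pos": joint angles; "qd": joint speeds; "effort": joint torques, N m; "tcp_pos": TCP position; "tool_rot": TCP orientation; "ft_force": force on the tool from outside, world axes, zero at the start; "moment": the same for the moment, N m; "opening": opening from 0.0 (shut) to 1.0 (fully open).
Only numpy, scipy, OpenCV 4.12 (cv2) and the standard library are available. Lean on these libraries where they do the work, as an engineer would, in place of code of your own. Each camera call takes 0.05 s, during which the arm holds its last target. There are 200 camera calls.

## Working session

There is one attempt and no reset: what is moved stays moved. The work goes in short steps, Python scripts to look and compute and a tool call to move; the robot and the scene stay as the last step left them, time stands still between calls to the robot, and variables do not carry over. Pictures are saved under pics/ and viewed, about 8 in all and at most 12, crops included, and the job is handed in when it is done.

Besides the shell and the picture viewer there is one more tool, called after "Emit:" by a JSON object that holds its "fn" and its "kwargs". arm_command: Moves the arm, as the interface text tells. Its arguments: {"type":"object","properties":{"steps":{"type":"string"}},"required":["steps"]}

```bash
ls; mkdir -p pics; python3 - <<'E'
from rig import arm
import cv2
for n in("scene","top"):
    cv2.imwrite(f"pics/{n}0.png",arm.snapshot(n)); m=arm.camera_model(n); print(n,m)
print(arm.read_state())
E
```

```text
pics
scene {'mtx': array([[591.71908513,   0.        , 322.49132227],
       [  0.        , 591.71908513, 231.26747491],
       [  0.        ,   0.        ,   1.        ]]), 'rvec': array([ 0.57036843,  2.65977003, -1.150546  ]), 'tvec': array([ 0.52951796, -0.03127808,  1.4180973 ])}
top {'mtx': array([[498.6369976 ,   0.        , 318.92221866],
       [  0.        , 498.6369976 , 235.26784854],
       [  0.        ,   0.        ,   1.        ]]), 'rvec': array([ 2.17470301, -2.19726168,  0.08817818]), 'tvec': array([-0.10154765,  0.53798927,  1.30674133])}
{'t': 0.1, 'joint_pos': array([-1.31303529e+00,  2.60583029e-01, -1.39254450e-01,  1.17268795e+00,
        1.67897004e-05,  1.57080161e+00]), 'qd': array([-0.00028386, -0.0020332 ,  0.00221001, -0.00081266,  0.00023883,
       -0.00060629]), 'effort': array([-1.16673841e-04, -4.06507695e+01,  2.54527241e+01,  1.01229004e-02,
        3.08621566e-05,  1.30053638e-05]), 'tcp_pos': array([ 0.13368288, -0.50707321,  0.23856118]), 'tool_rot': array([-0.55973602,  0.43207313, -0.43111188,  0.56049169]), 'ft_force': array([-0.11901768,  0.36094526,  0.21666201]), 'moment': array([-0.03337127,  0.00544657, -0.02604763]), 'opening': 1.0016611592264573}
```

View pics/top0.png

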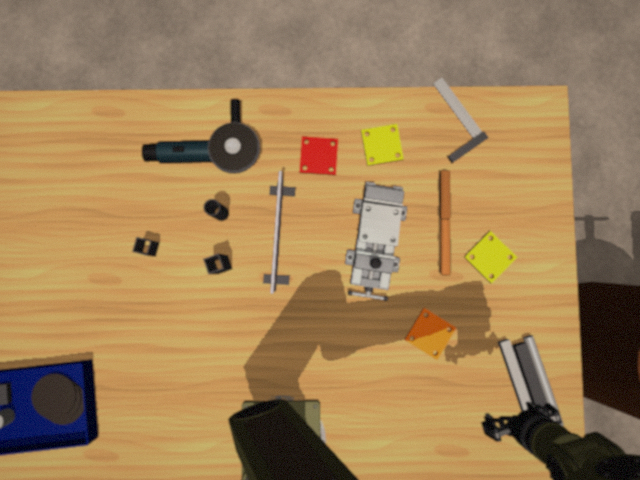

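View pics/scene0.png

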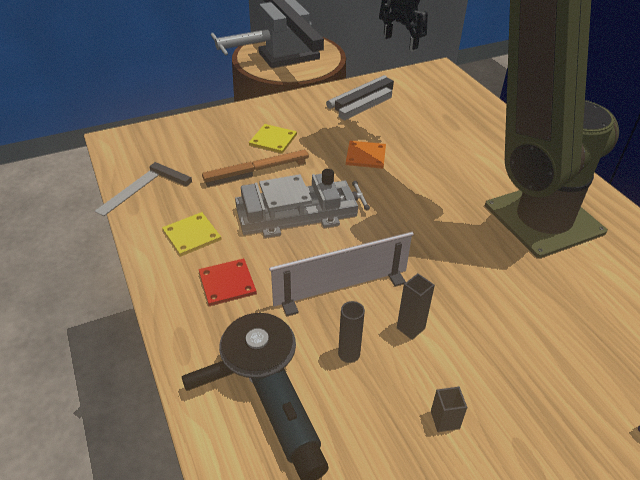

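The steel plate lies in the vice at top view (380,220). The post is at (218,263), the pipe at (216,209), the offcut at (147,245) and the guard at column 278. I'll zoom in next.

```bash
cat > h.py <<'E'
import cv2,numpy as np
from scipy.spatial.transform import Rotation as R
def ray(m,u,v,z):
    "world point on plane z under pixel"
    Rm=cv2.Rodrigues(m["rvec"])[0]; c=-Rm.T@m["tvec"]
    d=Rm.T@np.linalg.solve(m["mtx"],[u,v,1.]); return c+d*(z-c[2])/d[2]
def proj(m,P): return cv2.projectPoints(np.float64(P).reshape(-1,1,3),m["rvec"],m["tvec"],m["mtx"],None)[0][:,0]
E
python3 - <<'E'
from h import *
t=cv2.imread("pics/top0.png"); s=cv2.imread("pics/scene0.png")
a=cv2.resize(t[160:310,190:420],None,fx=3.4,fy=3.4,interpolation=cv2.INTER_CUBIC)
cv2.imwrite("pics/c1.png",a)
a=cv2.resize(s[155:375,230:450],None,fx=2.7,fy=2.7,interpolation=cv2.INTER_CUBIC)
a=cv2.convertScaleAbs(a,alpha=1.4,beta=15)
cv2.imwrite("pics/c2.png",a)
E
```

```text
(no output)
```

View pics/c1.png

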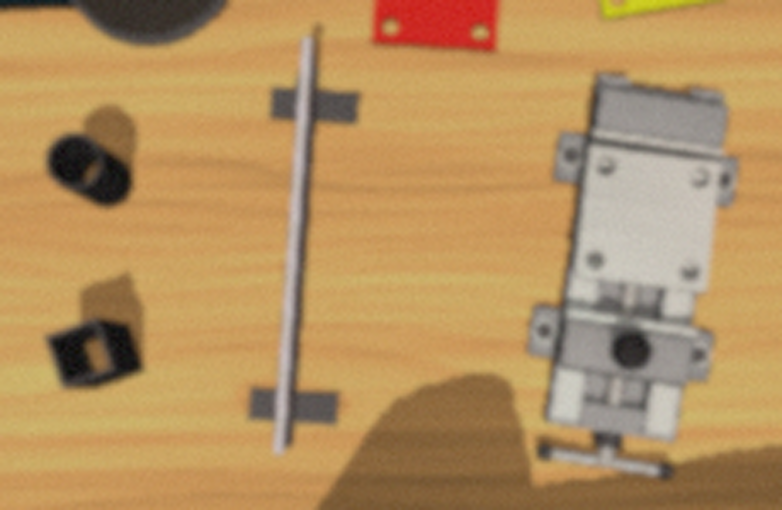

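View pics/c2.png

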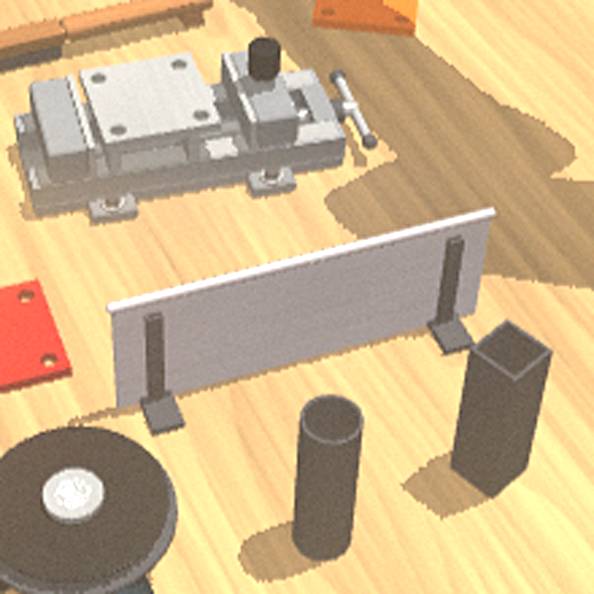

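```bash
python3 - <<'E'
from h import *
from rig import arm
from scipy.optimize import least_squares
T=arm.camera_model("top");S=arm.camera_model("scene")
o=np.array
c1=lambda p:o(p)/3.4+[190,160]; c2=lambda p:o(p)/2.7+[230,155]
g=lambda m,p,z:ray(m,*p,z)[:2].round(4)
fj=[g(T,c1(p),.068) for p in[(598,77),(726,96),(592,138),(727,155)]]; print("fixedjaw",fj)
print("bed L/R", [g(T,c1(p),.034) for p in[(548,418),(675,438),(568,300)]])
print("holes top",[g(T,c1(p),.072) for p in[(606,166),(700,177),(595,260),(690,271)]])
print("holes scene",[g(S,c2(p),.072) for p in[(98,78),(118,130),(179,64),(202,115)]])
print("knob top",g(T,c1((632,349)),.108),g(S,c2((264,46)),.108))
pt=[g(S,c2(p),.13) for p in[(508,322),(550,350),(515,378),(470,348)]];print("post top",pt,np.mean(pt,0))
print("post bot",[g(S,c2(p),.0) for p in[(452,466),(493,496),(528,468)]])
print("pipe",g(S,c2((331,420)),.13), "offcut",g(S,(450,393),.07))
print("guard",g(T,c1((308,38)),.113),g(T,c1((281,450)),.113),g(S,c2((110,308)),.113),g(S,c2((492,212)),.113))
print("jaw front",[g(T,c1(p),.068) for p in[(563,308),(700,328)]],[g(S,c2(p),.068) for p in[(222,55),(250,112)]])
for n in "brush",:print(g(T,(445,170),.03),g(T,(445,275),.03))
E
```

```text
fixedjaw [array([ 0.6687, -0.2298]), array([ 0.6531, -0.3269]), array([ 0.6219, -0.2244]), array([ 0.6079, -0.3266])]
bed L/R [array([ 0.41  , -0.1901]), array([ 0.3936, -0.2876]), array([ 0.5007, -0.207 ])]
holes top [array([ 0.5999, -0.2342]), array([ 0.5908, -0.3051]), array([ 0.5288, -0.2246]), array([ 0.5197, -0.296 ])]
holes scene [array([ 0.591 , -0.2993]), array([ 0.6003, -0.2278]), array([ 0.5192, -0.2898]), array([ 0.5284, -0.218 ])]
knob top [ 0.4609 -0.2469] [ 0.4609 -0.2414]
post top [array([0.4515, 0.1334]), array([0.4389, 0.167 ]), array([0.4739, 0.1788]), array([0.4877, 0.1436])] [0.463  0.1557]
post bot [array([0.4857, 0.1432]), array([0.4722, 0.1787]), array([0.4356, 0.1674])]
pipe [0.6021 0.1614] offcut [0.5078 0.3413]
guard [ 0.6915 -0.0124] [0.3907 0.0085] [ 0.6918 -0.0038] [0.3929 0.0187]
jaw front [array([ 0.4931, -0.2003]), array([ 0.4769, -0.3032])] [array([ 0.4774, -0.2914]), array([ 0.4876, -0.2099])]
[ 0.7077 -0.4458] [ 0.428  -0.4375]
```

```bash
cat >> h.py <<'E'
def row(st,P,adeg):
    "row (shift, turn) from state st to TCP P, fingers down, tool x at adeg"
    a=np.radians(adeg); x=o=np.array([np.cos(a),np.sin(a),0]); y=np.array([0,0,-1.]); z=np.cross(x,y)
    q=R.from_quat(st["tool_rot"]); Rt=R.from_matrix(np.c_[x,y,z])
    return np.r_[q.inv().apply(np.array(P)-st["tcp_pos"])/.75,(q.inv()*Rt).as_rotvec()/np.pi].round(4)
def yaw(st):
    x=R.from_quat(st["tool_rot"]).apply([1,0,0]); return np.degrees(np.arctan2(x[1],x[0])).round(2)
E
python3 - <<'E'
from h import *
from rig import arm
s=arm.read_state(); print(R.from_quat(s["tool_rot"]).as_matrix().round(2),yaw(s))
m=arm.camera_model("wrist"); Rm=cv2.Rodrigues(m["rvec"])[0];q=R.from_quat(s["tool_rot"]).as_matrix()
print("cam in tool",q.T@(-Rm.T@m["tvec"]-s["tcp_pos"]),"axes in tool\n",(q.T@Rm.T).round(3),m["mtx"])
for a in(-8.5,81.5,171.5,-98.5):print(a,row(s,[.46,-.246,.22],a))
E
```

```text
[[ 0.25 -0.    0.97]
 [-0.97  0.    0.25]
 [-0.   -1.    0.  ]] -75.23
cam in tool [-9.75705751e-05 -1.33993438e-01  7.37553127e-02] axes in tool
 [[ 1.     0.     0.001]
 [-0.    -0.292  0.957]
 [ 0.001 -0.957 -0.292]] [[413.30108961   0.         320.48020388]
 [  0.         413.30108961 237.76353836]
 [  0.           0.           1.        ]]
-8.5 [-2.256e-01  2.510e-02  5.094e-01 -3.000e-04 -3.707e-01 -5.000e-04]
81.5 [-2.256e-01  2.510e-02  5.094e-01 -8.000e-04 -8.707e-01 -1.000e-04]
171.5 [-2.256e-01  2.510e-02  5.094e-01  5.000e-04  6.293e-01 -4.000e-04]
-98.5 [-2.256e-01  2.510e-02  5.094e-01  1.000e-04  1.293e-01 -5.000e-04]
```

Emit:
{"fn": "arm_command", "kwargs": {"steps": "-0.225 -0.02 0.48 0 0.129 0 0;-0.225 -0.02 0.48 0 0.129 0 0;-0.225 -0.02 0.48 0 0.129 0 0;-0.225 -0.02 0.48 0 0.129 0 0;-0.225 -0.02 0.48 0 0.129 0 0;-0.225 -0.02 0.48 0 0.129 0 0;-0.225 -0.02 0.48 0 0.129 0 0;-0.225 -0.02 0.48 0 0.129 0 0"}}

```text
t: 0.9
tcp_pos: [0.4322, -0.2568, 0.2533]
tool_rot: [-0.462, 0.536, -0.535, 0.462]
ft_force: [0.6, -1.2, -0.6]
opening: 1.0
```

```bash
python3 - <<'E'
from h import *
from rig import arm
import pickle
s=arm.read_state();m=arm.camera_model("wrist");i=arm.snapshot("wrist");cv2.imwrite("pics/w1.png",i)
pickle.dump((s,m),open("w1.pkl","wb")); print(s["t"],s["tcp_pos"],yaw(s),s["ft_force"])
E
```

```text
0.9 [ 0.43223626 -0.25681534  0.25329691] -98.45 [ 0.57359845 -1.15817968 -0.58351687]
```

View pics/w1.png

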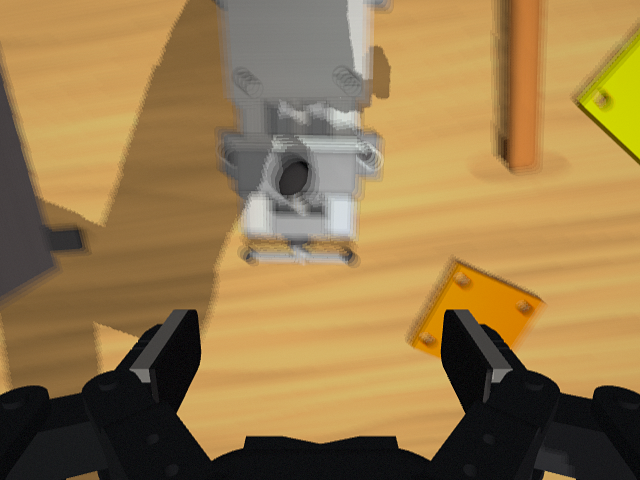

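The vice shows motion blur, with the knob near (294,178). I'll take another picture at rest.

```bash
python3 - <<'E'
from h import *
from rig import arm
import pickle
for k in range(4): arm.snapshot("wrist")
s=arm.read_state();m=arm.camera_model("wrist");i=arm.snapshot("wrist");cv2.imwrite("pics/w2.png",i)
pickle.dump((s,m),open("w2.pkl","wb")); print(s["t"],s["tcp_pos"],yaw(s),s["ft_force"])
cv2.imwrite("pics/w2c.png",cv2.resize(i[0:290,170:430],None,fx=2,fy=2,interpolation=cv2.INTER_CUBIC))
E
```

```text
1.15 [ 0.43065861 -0.25830342  0.25297555] -98.4 [0.38420128 0.23893904 0.6103185 ]
```

View pics/w2c.png

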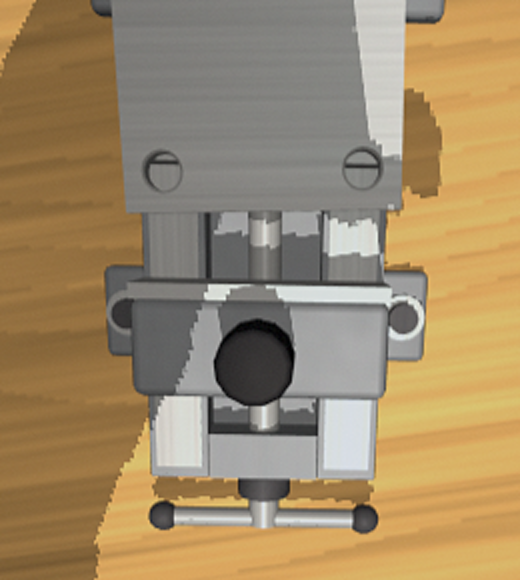

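```bash
python3 - <<'E'
from h import *
from rig import arm
import pickle
s,m=pickle.load(open("w2.pkl","rb"))
g=lambda u,v,z:ray(m,u/2+170,v/2,z)[:2]
def ang(a,b): d=a-b; return np.degrees(np.arctan2(-d[0],d[1])).round(2)
k=g(254,364,.108);print("knob",k)
a,b=g(127,284,.068),g(393,286,.068);print("jaw edge",a,b,ang(a,b),np.linalg.norm(a-b),(a+b)/2)
a2,b2=g(127,213,.072),g(403,208,.072);print("plate edge",a2,b2,ang(a2,b2),np.linalg.norm(a2-b2))
h1,h2=g(162,171,.072),g(362,169,.072);print("holes",h1,h2,ang(h1,h2),np.linalg.norm(h1-h2))
c,d=g(150,478,.034),g(375,478,.034);print("bed",c,d,ang(c,d));c,d=g(163,517,.03),g(364,519,.03);print("bar",c,d,ang(c,d))
E
```

```text
knob [ 0.46063323 -0.24672661]
jaw edge [ 0.49126758 -0.20104676] [ 0.4759521  -0.30010008] -8.79 0.10023035567508841 [ 0.48360984 -0.25057342]
plate edge [ 0.51610569 -0.2071077 ] [ 0.50323489 -0.30642798] -7.38 0.10015076070377214
holes [ 0.52832973 -0.22246696] [ 0.51857146 -0.29337753] -7.84 0.0715788604271637
bed [ 0.40540704 -0.18642835] [ 0.39078797 -0.28592241] -8.36
bar [ 0.3850392 -0.1876681] [ 0.37067252 -0.27875959] -8.96
```

```bash
python3 - <<'E'
from h import *
from rig import arm
s=arm.read_state()
for z in(.2,.085):print(row(s,[.4597,-.2468,z],-98.7))
E
```

```text
[-0.0216  0.0707  0.0366  0.0007  0.0012 -0.0005]
[-0.0213  0.2241  0.037   0.0007  0.0012 -0.0005]
```

Emit:
{"fn": "arm_command", "kwargs": {"steps": "-0.0216 0.07 0.0366 0.0007 0.0012 -0.0005 0;-0.0216 0.12 0.0366 0.0007 0.0012 -0.0005 0;-0.0214 0.17 0.0368 0.0007 0.0012 -0.0005 0;-0.0213 0.21 0.037 0.0007 0.0012 -0.0005 0;-0.0213 0.224 0.037 0.0007 0.0012 -0.0005 0;-0.0213 0.224 0.037 0.0007 0.0012 -0.0005 0;-0.0213 0.224 0.037 0.0007 0.0012 -0.0005 255;-0.0213 0.224 0.037 0.0007 0.0012 -0.0005 255"}}

```text
t: 2.0
tcp_pos: [0.4609, -0.248, 0.0869]
tool_rot: [0.46, -0.535, 0.538, -0.461]
ft_force: [0.6, -0.2, 0.7]
opening: 0.694
```

Emit:
{"fn": "arm_command", "kwargs": {"steps": "0 0 0 0 0 0 255;0 0 0 0 0 0 255;0 0 0 0 0 0 255;0 0 0 0 0 0 255"}}

```text
t: 2.4
tcp_pos: [0.4627, -0.246, 0.0889]
tool_rot: [0.458, -0.535, 0.538, -0.463]
ft_force: [0.9, 7.1, 9.1]
opening: 0.31
```

```bash
python3 - <<'E'
from h import *
from rig import arm
import pickle
s=arm.read_state();print(s["t"],s["tcp_pos"],yaw(s),s["ft_force"],s["moment"],s["opening"])
pickle.dump(s,open("grip.pkl","wb"))
P=s["tcp_pos"]
for d in(.028,.034):print(d,row(s,[P[0]+d*.9885,P[1]-d*.1513,.085],-98.7))
E
```

```text
2.4 [ 0.46267587 -0.24596323  0.08888218] -98.68 [0.86261486 7.12879328 9.12646241] [ 1.55802714 -0.18945665 -0.04005907] 0.3099018816433058
0.028 [ 0.      0.0055  0.0373 -0.0024  0.0001 -0.0012]
0.034 [ 0.      0.0055  0.0453 -0.0024  0.0001 -0.0012]
```

Emit:
{"fn": "arm_command", "kwargs": {"steps": "0 -0.001 0.006 0 0 0 255;0 -0.001 0.012 0 0 0 255;0 -0.001 0.018 0 0 0 255;0 -0.001 0.024 0 0 0 255;0 -0.001 0.028 0 0 0 255;0 -0.001 0.032 0 0 0 255;0 -0.001 0.034 0 0 0 255;0 -0.001 0.034 0 0 0 255"}}

```text
t: 3.2
tcp_pos: [0.4858, -0.2497, 0.089]
tool_rot: [0.459, -0.536, 0.537, -0.462]
ft_force: [-5.0, -1.1, -3.5]
opening: 0.305
```

```bash
python3 - <<'E'
from h import *
from rig import arm
import pickle
s0=pickle.load(open("grip.pkl","rb"));s=arm.read_state();d=s["tcp_pos"]-s0["tcp_pos"]
print(s["t"],s["tcp_pos"],yaw(s),s["ft_force"],s["moment"],s["opening"],"adv",d[0]*.9885-d[1]*.1513)
E
```

```text
3.2 [ 0.48575404 -0.24970102  0.08896259] -98.7 [-4.98879672 -1.13701977 -3.49035861] [-0.3063808   0.91101435 -0.0535522 ] 0.30542178320488417 adv 0.023378299010563566
```

Emit:
{"fn": "arm_command", "kwargs": {"steps": "0 0 0.003 0 0 0 255;0 0 0.005 0 0 0 255;0 0 0.007 0 0 0 255;0 0 0.009 0 0 0 255;0 0 0.011 0 0 0 255;0 0 0.012 0 0 0 255;0 0 0.012 0 0 0 255"}}

```text
t: 3.9
tcp_pos: [0.4917, -0.2507, 0.0889]
tool_rot: [-0.46, 0.538, -0.535, 0.461]
ft_force: [-8.5, -0.5, 3.3]
opening: 0.305
```

Emit:
{"fn": "arm_command", "kwargs": {"steps": "0 0 0.002 0 0 0 255;0 0 0.004 0 0 0 255;0 0 0.006 0 0 0 255;0 0 0.006 0 0 0 255"}}

```text
t: 4.3
tcp_pos: [0.4931, -0.2509, 0.0889]
tool_rot: [-0.462, 0.539, -0.534, 0.459]
ft_force: [-10.0, 0.6, 3.7]
opening: 0.308
```

```bash
python3 - <<'E'
from h import *
from rig import arm
import pickle
s0=pickle.load(open("grip.pkl","rb"));s=arm.read_state();d=s["tcp_pos"]-s0["tcp_pos"]
print(s["t"],s["tcp_pos"],yaw(s),s["ft_force"],s["moment"],s["opening"],"adv",d[0]*.9885-d[1]*.1513)
E
```

```text
4.3 [ 0.49314154 -0.25092999  0.08890758] -98.76 [-9.95372108  0.61467223  3.70965128] [0.12224498 1.53886109 0.03101404] 0.3082862668494096 adv 0.03086678879244082
```

Emit:
{"fn": "arm_command", "kwargs": {"steps": "0 0 0.004 0 0 0 255;0 0 0.007 0 0 0 255;0 0 0.01 0 0 0 255;0 0 0.01 0 0 0 255;0 0 0.01 0 0 0 255"}}

```text
t: 4.8
tcp_pos: [0.4952, -0.2513, 0.0888]
tool_rot: [-0.464, 0.542, -0.532, 0.456]
ft_force: [-14.7, 0.7, 9.2]
opening: 0.308
```

Emit:
{"fn": "arm_command", "kwargs": {"steps": "0 0 0.005 0 0 0 255;0 0 0.01 0 0 0 255;0 0 0.01 0 0 0 255;0 0 0.01 0 0 0 255"}}

```text
t: 5.2
tcp_pos: [0.4955, -0.2513, 0.0887]
tool_rot: [-0.467, 0.545, -0.529, 0.453]
ft_force: [-17.6, 0.5, 11.5]
opening: 0.305
```

```bash
python3 - <<'E'
from h import *
from rig import arm
import pickle
s0=pickle.load(open("grip.pkl","rb"));s=arm.read_state();d=s["tcp_pos"]-s0["tcp_pos"]
print(s["t"],s["tcp_pos"],yaw(s),s["ft_force"],s["moment"],s["opening"],"adv",d[0]*.9885-d[1]*.1513)
E
```

```text
5.2 [ 0.49551242 -0.25132795  0.08865868] -98.81 [-17.60618672   0.53370803  11.48635771] [0.11287143 3.09065055 0.38325424] 0.30465555971110775 adv 0.03327061453366925
```

Emit:
{"fn": "arm_command", "kwargs": {"steps": "0 0 0.01 0.004 0 0 255;0 0 0.02 0.008 0 0 255;0 0 0.025 0.01 0 0 255;0 0 0.025 0.01 0 0 255;0 0 0.025 0.01 0 0 255"}}

```text
t: 5.7
tcp_pos: [0.4991, -0.2519, 0.0876]
tool_rot: [-0.466, 0.544, -0.531, 0.453]
ft_force: [-33.5, 1.9, 24.9]
opening: 0.309
```

```bash
python3 - <<'E'
from h import *
from rig import arm
import pickle
s0=pickle.load(open("grip.pkl","rb"));s=arm.read_state();d=s["tcp_pos"]-s0["tcp_pos"]
print(s["t"],s["tcp_pos"],yaw(s),s["ft_force"],s["moment"],s["opening"],"adv",d[0]*.9885-d[1]*.1513)
print(R.from_quat(s["tool_rot"]).as_matrix().round(3))
t=arm.snapshot("top");cv2.imwrite("pics/t2.png",t);w=arm.snapshot("wrist");cv2.imwrite("pics/w3.png",w)
a=cv2.resize(t[170:320,330:420],None,fx=3.4,fy=3.4,interpolation=cv2.INTER_CUBIC)
b=cv2.resize(w,None,fx=.75,fy=.75); c=np.zeros((510,306+480,3),np.uint8);c[:510,:306]=a;c[:360,306:]=b
cv2.imwrite("pics/c3.png",c)
E
```

```text
5.7 [ 0.4991481  -0.25191128  0.08759336] -98.99 [-33.50778217   1.85974613  24.90847647] [ 0.30466174  6.27907678 -0.16463524] 0.3088695174815734 adv 0.03695274315300337
[[-0.156 -0.026  0.987]
 [-0.988  0.003 -0.156]
 [ 0.002 -1.    -0.027]]
```

View pics/c3.png

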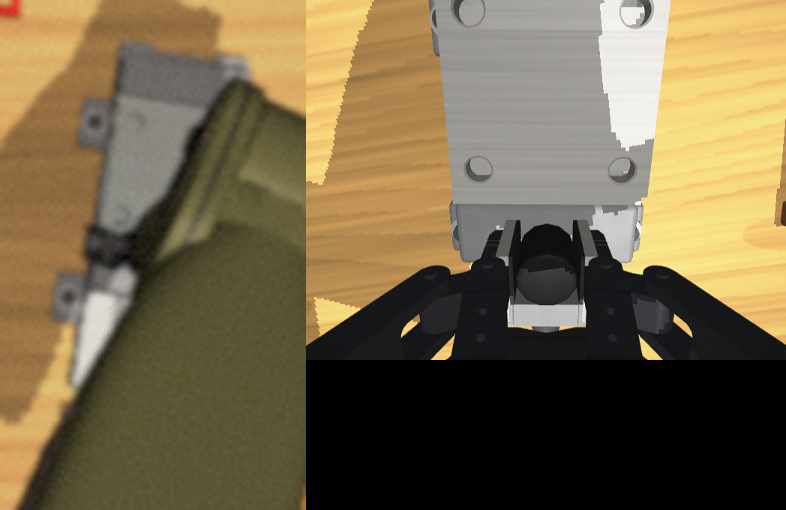

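Emit:
{"fn": "arm_command", "kwargs": {"steps": "0 0 0 0 0 0 0;0 0 0 0 0 0 0;0 0 0 0 0 0 0;0 0 0 0 0 0 0;0 -0.06 0 0 0 0 0;0 -0.12 0 0 0 0 0;0 -0.19 0.05 0 0 0 0;0 -0.2 0.1 0.008 0 0 0"}}

```text
t: 6.6
tcp_pos: [0.5793, -0.2647, 0.2408]
tool_rot: [0.459, -0.535, 0.54, -0.46]
ft_force: [0.9, -1.9, 0.6]
opening: 1.0
```

```bash
python3 - <<'E'
from h import *
from rig import arm
import pickle
for k in range(5): arm.snapshot("wrist")
s=arm.read_state();m=arm.camera_model("wrist");i=arm.snapshot("wrist");cv2.imwrite("pics/w4.png",i)
pickle.dump((s,m),open("w4.pkl","wb")); print(s["t"],s["tcp_pos"],yaw(s),s["ft_force"])
i=cv2.convertScaleAbs(i,alpha=1.3)
cv2.imwrite("pics/w4c.png",cv2.resize(i[0:300,170:470],None,fx=2,fy=2,interpolation=cv2.INTER_CUBIC))
E
```

```text
6.85 [ 0.57721332 -0.26369021  0.23475349] -98.95 [-0.88660901 -0.37649356 -0.76811998]
```

View pics/w4c.png

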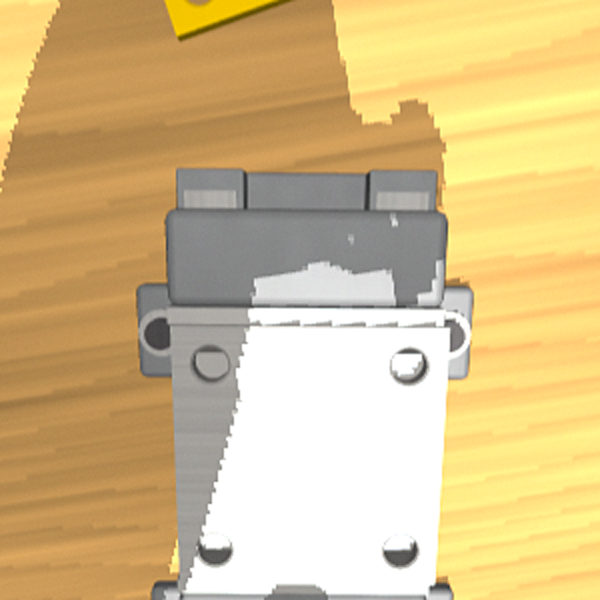

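```bash
python3 - <<'E'
from h import *
import pickle
s,m=pickle.load(open("w4.pkl","rb"))
g=lambda u,v,z:ray(m,u/2+170,v/2,z)[:2]
def ang(a,b): d=a-b; return np.degrees(np.arctan2(-d[0],d[1])).round(2)
def L(n,a,b,z):
    p,q=g(*a,z),g(*b,z);print(n,p.round(4),q.round(4),"mid",((p+q)/2).round(4),ang(p,q),"w",np.linalg.norm(p-q).round(4))
L("jaw rear",(167,210),(447,212),.068)
L("jaw 304",(167,304),(446,305),.068)
L("strip far",(168,308),(445,308),.068);L("strip near@68",(168,325),(447,326),.068);L("near@72",(168,325),(447,326),.072);L("far@72",(168,308),(445,308),.072)
L("holes far",(211,363),(408,365),.072);L("holes near",(215,548),(400,550),.072)
L("mov jaw edge",(180,580),(440,582),.068);L("plate near",(185,595),(436,597),.072)
i=cv2.imread("pics/w4.png");
for u in(215,310,400): print(u,i[140:172,170+u//2].mean(1).astype(int))
for u in(200,230,380,420): print(u,i[275:300,170+u//2].mean(1).astype(int))
E
```

```text
jaw rear [ 0.6613 -0.2305] [ 0.6456 -0.3262] mid [ 0.6534 -0.2784] -9.31 w 0.097
jaw 304 [ 0.6299 -0.2241] [ 0.6141 -0.3226] mid [ 0.622  -0.2733] -9.14 w 0.0998
strip far [ 0.6285 -0.2241] [ 0.6131 -0.3221] mid [ 0.6208 -0.2731] -8.94 w 0.0992
strip near@68 [ 0.6226 -0.2229] [ 0.6066 -0.3222] mid [ 0.6146 -0.2725] -9.14 w 0.1005
near@72 [ 0.6229 -0.2236] [ 0.6072 -0.3215] mid [ 0.6151 -0.2726] -9.14 w 0.0992
far@72 [ 0.6288 -0.2248] [ 0.6136 -0.3215] mid [ 0.6212 -0.2731] -8.94 w 0.0979
holes far [ 0.6072 -0.2362] [ 0.5955 -0.3062] mid [ 0.6014 -0.2712] -9.53 w 0.071
holes near [ 0.5366 -0.2243] [ 0.5246 -0.2947] mid [ 0.5306 -0.2595] -9.64 w 0.0714
mov jaw edge [ 0.5238 -0.2074] [ 0.5069 -0.309 ] mid [ 0.5154 -0.2582] -9.46 w 0.103
plate near [ 0.5189 -0.209 ] [ 0.5027 -0.3063] mid [ 0.5108 -0.2576] -9.48 w 0.0986
215 [102  99 102 101  99  99 102 100  99  92  85  76  62  83 122 132 132 132
 131 130 132 130 101 111 124 122 125 125 124 125 125 126]
310 [173 173 172 172 173 173 173 174 174 164 152 140 121  83 185 223 225 224
 224 224 227 202 130 167 211 218 219 220 220 220 220 220]
400 [101 102 102 101 100 101 102 103 101  98  93  84  75  54 142 217 225 223
 223 223 224 227 204 158 207 222 222 222 223 222 223 222]
200 [ 58  59  57  98 138 156 198 221 223 219 217 221 221 219 217 218 218 221
 222 222 226 176 127 128 145]
230 [ 81  81 110 139 161 206 225 225 222 221 218 221 223 220 220 219 221 222
 223 224 227 184 128 128 142]
380 [221 220 228 231 229 227 227 226 224 224 222 222 222 223 223 223 222 224
 224 224 225 225 162 125 137]
420 [230 232 231 229 226 226 226 224 223 221 222 223 222 223 223 224 223 223
 224 223 224 224 155 114 128]
```

The plate sits flush on the fixed jaw's insert (far edge at about crop row 326), with its holes in line with the jaw. Its centre is about (0.566, -0.265) and its yaw about -9.3°. Next is the post.

```bash
python3 - <<'E'
from h import *
from rig import arm
s=arm.read_state()
print(row(s,[.43,.13,.27],-70))
E
```

```text
[-4.878e-01 -4.690e-02 -2.747e-01  1.300e-03 -1.610e-01 -1.000e-04]
```

Emit:
{"fn": "arm_command", "kwargs": {"steps": "-0.06 -0.04 -0.034 0 -0.02 0 0;-0.12 -0.047 -0.068 0 -0.04 0 0;-0.18 -0.047 -0.101 0 -0.06 0 0;-0.24 -0.047 -0.135 0 -0.08 0 0;-0.3 -0.047 -0.169 0 -0.1 0 0;-0.36 -0.047 -0.203 0 -0.12 0 0;-0.42 -0.047 -0.237 0 -0.14 0 0;-0.488 -0.047 -0.275 0 -0.161 0 0"}}

```text
t: 7.7
tcp_pos: [0.4368, 0.1052, 0.2692]
tool_rot: [0.581, -0.407, 0.403, -0.578]
ft_force: [1.0, 0.4, 0.7]
opening: 1.004
```

Emit:
{"fn": "arm_command", "kwargs": {"steps": "-0.05 0 -0.02 0 -0.01 0 0;-0.05 0 -0.02 0 -0.01 0 0;-0.05 0 -0.02 0 -0.01 0 0;-0.05 0 -0.02 0 -0.01 0 0"}}

```text
t: 8.1
tcp_pos: [0.4096, 0.1344, 0.2689]
tool_rot: [0.587, -0.398, 0.395, -0.584]
ft_force: [0.3, 0.2, -0.2]
opening: 0.997
```

```bash
python3 - <<'E'
from h import *
from rig import arm
import pickle
arm.snapshot("wrist");arm.snapshot("wrist")
s=arm.read_state();m=arm.camera_model("wrist");i=arm.snapshot("wrist");cv2.imwrite("pics/w5.png",i)
pickle.dump((s,m),open("w5.pkl","wb")); print(s["t"],s["tcp_pos"],yaw(s),s["ft_force"],s["joint_pos"])
i=cv2.convertScaleAbs(i,alpha=1.6,beta=20)
cv2.imwrite("pics/w5c.png",i)
E
```

```text
8.2 [0.41019739 0.13420557 0.26900117] -68.22 [ 0.74621043 -0.12186977 -0.30455369] [ 3.15460763e-01  9.18842928e-02 -2.72021670e-01  1.21291954e+00
  1.01599398e-03  3.07687842e+00]
```

View pics/w5c.png

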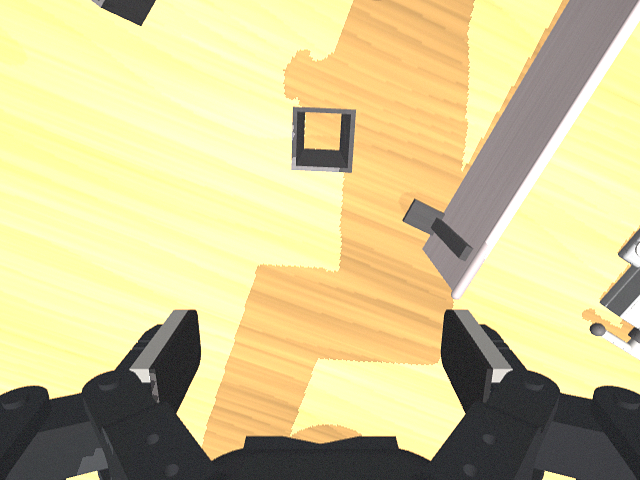

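```bash
python3 - <<'E'
from h import *
from rig import arm
import pickle
s,m=pickle.load(open("w5.pkl","rb"))
p=np.array([ray(m,u,v,.13)[:2] for u,v in[(293,107),(355.5,110),(352,172),(291,170)]]);print(p.round(4),p.mean(0))
for k in range(4):
    d=p[(k+1)%4]-p[k];print(np.degrees(np.arctan2(d[1],d[0])).round(1),np.linalg.norm(d).round(4))
s=arm.read_state(); c=p.mean(0)
print(row(s,[*c,.25],20))
E
```

```text
[[0.4741 0.1786]
 [0.487  0.1414]
 [0.4504 0.1281]
 [0.4367 0.1659]] [0.46204279 0.15348852]
-70.8 0.0394
-160.1 0.039
110.0 0.0401
18.8 0.0395
[ 0.0018  0.025   0.0737  0.0011 -0.4901 -0.0018]
```

Emit:
{"fn": "arm_command", "kwargs": {"steps": "0.0018 0.025 0.0737 0 -0.49 0 0;0.0018 0.025 0.0737 0 -0.49 0 0;0.0018 0.025 0.0737 0 -0.49 0 0;0.0018 0.025 0.0737 0 -0.49 0 0;0.0018 0.025 0.0737 0 -0.49 0 0;0.0018 0.025 0.0737 0 -0.49 0 0;0.0018 0.025 0.0737 0 -0.49 0 0;0.0018 0.025 0.0737 0 -0.49 0 0"}}

```text
t: 9.05
tcp_pos: [0.4626, 0.1525, 0.2497]
tool_rot: [0.707, 0.003, -0.008, -0.707]
ft_force: [-0.7, 0.4, -1.0]
opening: 1.0
```

```bash
python3 - <<'E'
from h import *
from rig import arm
s=arm.read_state();print(s["tcp_pos"],yaw(s),s["joint_pos"],row(s,[.462,.1535,.22],19.7))
E
```

```text
[0.46262652 0.15247211 0.24971954] 0.89 [ 3.17639805e-01  1.95426430e-01 -1.97035085e-01  1.18464984e+00
  1.13558624e-03  1.87282810e+00] [-6.000e-04  3.960e-02  1.400e-03 -1.000e-04 -1.045e-01 -2.000e-03]
```

Emit:
{"fn": "arm_command", "kwargs": {"steps": "-0.0006 0.03 0.0014 0 -0.1045 -0.002 0;-0.0006 0.04 0.0014 0 -0.1045 -0.002 0;-0.0006 0.04 0.0014 0 -0.1045 -0.002 0;-0.0006 0.04 0.0014 0 -0.1045 -0.002 0"}}

```text
t: 9.45
tcp_pos: [0.4623, 0.1525, 0.2192]
tool_rot: [0.697, 0.12, -0.121, -0.697]
ft_force: [-1.5, -0.0, 0.3]
opening: 0.999
```

```bash
python3 - <<'E'
from h import *
from rig import arm
arm.snapshot("wrist");
s=arm.read_state();print(s["tcp_pos"],yaw(s),row(s,[.462,.1535,.16],19.7),row(s,[.462,.1535,.085],19.7))
m=arm.camera_model("wrist");i=arm.snapshot("wrist");cv2.imwrite("pics/w6.png",i)
q=proj(m,[[.462,.1535,.13]]);print(q)
cv2.imwrite("pics/w6c.png",cv2.convertScaleAbs(i,alpha=1.6,beta=20))
E
```

```text
[0.4624662  0.15268157 0.21948697] 19.56 [-0.0002  0.0793  0.0012 -0.0001 -0.0008 -0.0001] [-1.000e-04  1.793e-01  1.200e-03 -1.000e-04 -8.000e-04 -1.000e-04]
[[321.17064933 246.69326022]]
```

View pics/w6c.png

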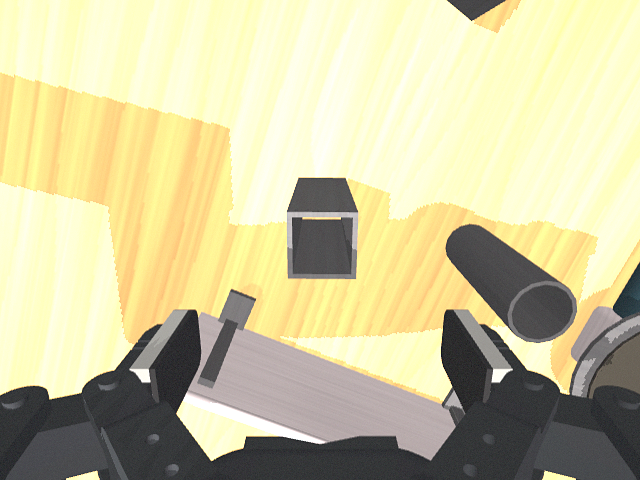

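Emit:
{"fn": "arm_command", "kwargs": {"steps": "0.001 0.06 0.003 0 -0.0008 0 0;0.001 0.11 0.003 0 -0.0008 0 0;0.001 0.15 0.003 0 -0.0008 0 0;0.001 0.179 0.003 0 -0.0008 0 0;0.001 0.179 0.003 0 -0.0008 0 0;0.001 0.179 0.003 0 -0.0008 0 0;0.001 0.179 0.003 0 -0.0008 0 255;0.001 0.179 0.003 0 -0.0008 0 255"}}

```text
t: 10.35
tcp_pos: [0.4639, 0.1557, 0.087]
tool_rot: [-0.696, -0.122, 0.12, 0.697]
ft_force: [0.3, 0.3, 0.4]
opening: 0.692
```

Emit:
{"fn": "arm_command", "kwargs": {"steps": "0 0 0 0 0 0 255;0 0 0 0 0 0 255;0 0 0 0 0 0 255;0 0 0 0 0 0 255"}}

```text
t: 10.75
tcp_pos: [0.4642, 0.1558, 0.0883]
tool_rot: [-0.696, -0.123, 0.119, 0.697]
ft_force: [-2.1, -0.0, 5.4]
opening: 0.465
```

```bash
python3 - <<'E'
from h import *
from rig import arm
import pickle
s=arm.read_state();print(s["t"],s["tcp_pos"],yaw(s),s["ft_force"],s["moment"],s["opening"]*85)
print(R.from_quat(s["tool_rot"]).as_matrix().round(4)); pickle.dump(s,open("g2.pkl","wb"))
P=s["tcp_pos"];print(row(s,[P[0],P[1],.24],yaw(s)))
E
```

```text
10.75 [0.46422779 0.15578323 0.088295  ] 19.7 [-2.09477818 -0.04235648  5.44370402] [-0.19427709  0.3980035   0.05522007] 39.52297914138259
[[ 0.9415  0.0043 -0.3371]
 [ 0.3371  0.0016  0.9415]
 [ 0.0046 -1.      0.    ]]
[ 0.0009 -0.2023  0.     -0.      0.      0.0015]
```

Emit:
{"fn": "arm_command", "kwargs": {"steps": "0 -0.03 0 0 0 0 255;0 -0.07 0 0 0 0 255;0 -0.12 0 0 0 0 255;0 -0.17 0 0 0 0 255;0 -0.22 0 0 0 0 255;0 -0.23 0 0 0 0 255;0 -0.23 0 0 0 0 255"}}

```text
t: 11.45
tcp_pos: [0.4641, 0.1558, 0.2616]
tool_rot: [-0.696, -0.124, 0.118, 0.697]
ft_force: [-0.3, -0.6, -3.9]
opening: 0.459
```

```bash
python3 - <<'E'
from h import *
from rig import arm
s=arm.read_state();print(s["t"],s["tcp_pos"],yaw(s),s["ft_force"],s["opening"]*85)
print(row(s,[.566,-.265,.26],-9.3))
E
```

```text
11.45 [0.46414964 0.15576455 0.26162738] 19.7 [-0.28521737 -0.59201436 -3.85250582] 38.9988383132079
[-0.0613  0.0017 -0.574  -0.0006  0.1611  0.0023]
```

Emit:
{"fn": "arm_command", "kwargs": {"steps": "-0.002 0 -0.02 0 0.006 0 255;-0.006 0 -0.06 0 0.017 0 255;-0.011 0 -0.105 0 0.029 0 255;-0.016 0 -0.15 0 0.042 0 255;-0.021 0 -0.195 0 0.055 0 255;-0.026 0 -0.24 0 0.067 0 255;-0.03 0 -0.285 0 0.08 0 255;-0.035 0 -0.33 0 0.093 0 255"}}

```text
t: 12.25
tcp_pos: [0.5214, -0.0872, 0.2582]
tool_rot: [-0.706, -0.018, 0.017, 0.708]
ft_force: [1.2, 0.4, -4.2]
opening: 0.459
```

```bash
python3 - <<'E'
from h import *
from rig import arm
s=arm.read_state();print(s["t"],s["tcp_pos"],yaw(s),s["ft_force"],s["opening"]*85)
print(row(s,[.566,-.265,.24],-9.3))
E
```

```text
12.25 [ 0.52140111 -0.08718798  0.25823424] 2.86 [ 1.21361879  0.35922019 -4.1923341 ] 39.044794707255114
[ 0.0475  0.0236 -0.2398 -0.0011  0.0676  0.0004]
```

Emit:
{"fn": "arm_command", "kwargs": {"steps": "0.011 0 -0.055 0 0.016 0 255;0.02 0.005 -0.1 0 0.028 0 255;0.03 0.01 -0.15 0 0.042 0 255;0.038 0.015 -0.19 0 0.054 0 255;0.044 0.02 -0.222 0 0.063 0 255;0.0475 0.0236 -0.24 -0.0011 0.0676 0.0004 255;0.0475 0.0236 -0.24 -0.0011 0.0676 0.0004 255;0.0475 0.0236 -0.24 -0.0011 0.0676 0.0004 255"}}

```text
t: 13.05
tcp_pos: [0.5651, -0.264, 0.2384]
tool_rot: [-0.704, 0.058, -0.056, 0.706]
ft_force: [0.0, 1.0, -4.3]
opening: 0.464
```

```bash
python3 - <<'E'
from h import *
from rig import arm
import pickle
arm.snapshot("wrist");arm.snapshot("wrist")
s=arm.read_state();m=arm.camera_model("wrist");w=arm.snapshot("wrist");sc=arm.snapshot("scene");t=arm.snapshot("top")
print(s["t"],s["tcp_pos"],yaw(s),s["ft_force"],s["opening"]*85,row(s,[.566,-.265,.19],-9.3))
print(R.from_quat(s["tool_rot"]).as_matrix().round(4))
pickle.dump((s,m),open("w7.pkl","wb"));[cv2.imwrite(f"pics/{n}7.png",i) for n,i in(("w",w),("s",sc),("t",t))]
# composite: scene crop x3 left, wrist right
a=cv2.resize(sc[70:270,220:350],None,fx=2.8,fy=2.8,interpolation=cv2.INTER_CUBIC)
b=w[0:480,110:540]
c=np.zeros((570,800,3),np.uint8);c[:560,:364]=a;c[:480,366:796]=b;cv2.imwrite("pics/c7.png",cv2.convertScaleAbs(c,alpha=1.3,beta=15))
E
```

```text
13.15 [ 0.56557609 -0.26366339  0.23967739] -9.22 [-0.13038398  0.10417471 -2.84744975] 39.13654976663924 [ 0.0009  0.0662 -0.0017 -0.0003  0.0005 -0.0003]
[[ 9.871e-01 -9.000e-04  1.602e-01]
 [-1.602e-01  1.200e-03  9.871e-01]
 [-1.000e-03 -1.000e+00  1.000e-03]]
```

View pics/c7.png

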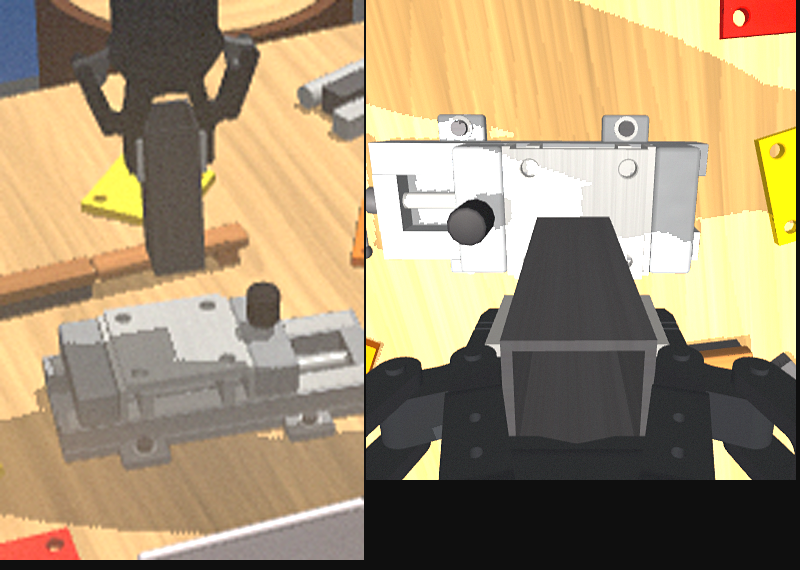

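```bash
python3 - <<'E'
from h import *
import pickle
s,m=pickle.load(open("w7.pkl","rb")); Q=R.from_quat(s["tool_rot"])
X=Q.apply([1,0,0]);Z=Q.apply([0,0,1]);zb=s["tcp_pos"][2]-.0883
g=lambda u,v,z:ray(m,u-256,v,z)
a,b=g(537,217,zb),g(607,217,zb); c,d=g(500,338.5,zb+.13),g(660,340.5,zb+.13)
for n,p,q in(("bot",a,b),("top",c,d)): print(n,"w",np.linalg.norm(p-q).round(4),"center",((p+q)/2-.02*Z-s["tcp_pos"]).round(4),"world",((p+q)/2-.02*Z).round(4),"yaw",np.degrees(np.arctan2(*(q-p)[[1,0]])).round(2))
h1,h2=g(529,168,.072),g(627,168,.072);print("holes",h1,h2,np.linalg.norm(h1-h2),"yaw",np.degrees(np.arctan2(*(h2-h1)[[1,0]])),"plate c",(h1+h2)/2-.0358*Z)
E
```

```text
bot w 0.0388 center [-0.0033 -0.0011 -0.0883] world [ 0.5623 -0.2648  0.1514] yaw -9.16
top w 0.0404 center [ 0.0004 -0.0011  0.0417] world [ 0.566  -0.2648  0.2814] yaw -9.94
holes [ 0.53647684 -0.22332816  0.072     ] [ 0.60669551 -0.23467242  0.072     ] 0.07112913262326066 yaw -9.177189183125847 plate c [ 0.56585136 -0.26433796  0.07196314]
```

```bash
python3 - <<'E'
from h import *
w=cv2.imread("pics/w7.png")
cv2.imwrite("pics/c8.png",cv2.resize(cv2.convertScaleAbs(w[205:355,225:425],alpha=2.2,beta=20),None,fx=4,fy=4,interpolation=cv2.INTER_CUBIC))
E
```

```text
(no output)
```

View pics/c8.png

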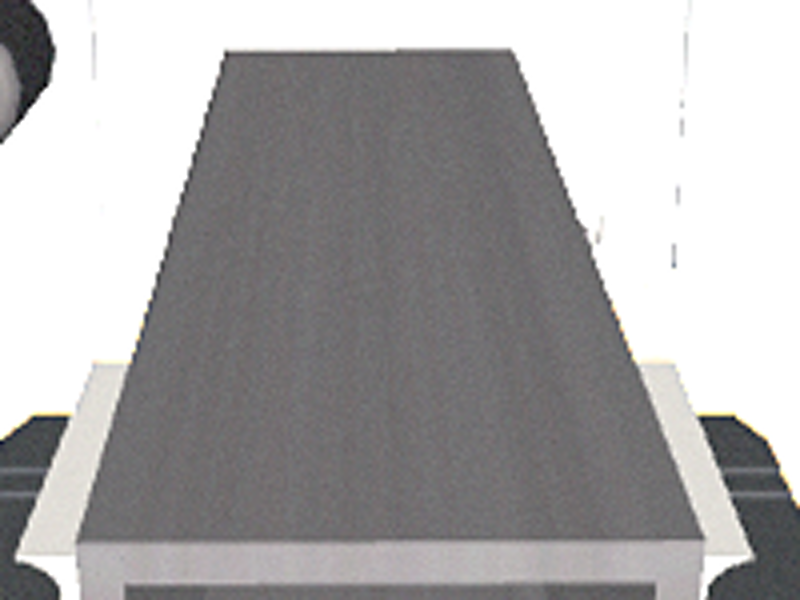

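```bash
python3 - <<'E'
from h import *
from rig import arm
import pickle
s,m=pickle.load(open("w7.pkl","rb")); Q=R.from_quat(s["tool_rot"])
X=Q.apply([1,0,0]);Z=Q.apply([0,0,1]);zb=s["tcp_pos"][2]-.0883
for zz in(zb-.003,zb,zb+.003):
  a,b=ray(m,281.5,217.75,zz),ray(m,353.25,217.25,zz);c,d=ray(m,244.5,340.5,zz+.13),ray(m,400.75,340,zz+.13)
  print(zz,"w",np.linalg.norm(a-b),np.linalg.norm(c-d),(a+b)/2-.02*Z,(c+d)/2-.02*Z)
s=arm.read_state();print(s["t"],s["tcp_pos"],yaw(s)); P=s["tcp_pos"]+.002*X;P[2]=.1675
print(row(s,P,-9.2))
E
```

```text
0.14837738866901024 w 0.04029231291772295 0.04074914348313735 [ 0.5628583  -0.26592187  0.14835679] [ 0.56529944 -0.26668061  0.27835679]
0.15137738866901024 w 0.03975597964603958 0.03946740872529888 [ 0.56300679 -0.26518369  0.15135679] [ 0.56557352 -0.26491241  0.28135679]
0.15437738866901024 w 0.03921964637435622 0.0381856739674603 [ 0.56315527 -0.26444551  0.15435679] [ 0.5658476  -0.26314421  0.28435679]
13.3 [ 0.56600356 -0.26405481  0.24042964] -9.22
[ 0.0026  0.0972 -0.     -0.0001 -0.0001  0.0002]
```

Emit:
{"fn": "arm_command", "kwargs": {"steps": "0.0026 0.02 0 0 0 -0.003 255;0.0026 0.04 0 0 0 -0.003 255;0.0026 0.06 0 0 0 -0.003 255;0.0026 0.075 0 0 0 -0.003 255;0.0026 0.085 0 0 0 -0.003 255;0.0026 0.092 0 0 0 -0.003 255;0.0026 0.092 0 0 0 -0.003 255;0.0026 0.092 0 0 0 -0.003 255"}}

```text
t: 14.1
tcp_pos: [0.5683, -0.2645, 0.1719]
tool_rot: [0.705, -0.053, 0.061, -0.705]
ft_force: [0.6, -0.1, -4.6]
opening: 0.46
```

Emit:
{"fn": "arm_command", "kwargs": {"steps": "0 0.002 0 0 0 0 255;0 0.002 0 0 0 0 255;0 0.002 0 0 0 0 255"}}

```text
t: 14.4
tcp_pos: [0.5685, -0.2646, 0.1708]
tool_rot: [0.705, -0.053, 0.061, -0.704]
ft_force: [-0.4, -0.7, -4.4]
opening: 0.462
```

```bash
python3 - <<'E'
from h import *
from rig import arm
import pickle
arm.snapshot("wrist");arm.snapshot("wrist")
s=arm.read_state();m=arm.camera_model("wrist");w=arm.snapshot("wrist");sc=arm.snapshot("scene")
print(s["t"],s["tcp_pos"],yaw(s),s["ft_force"],s["opening"]*85,s["qd"].round(4))
print(R.from_quat(s["tool_rot"]).as_matrix().round(4))
pickle.dump((s,m),open("w9.pkl","wb"));cv2.imwrite("pics/w9.png",w);cv2.imwrite("pics/s9.png",sc)
a=cv2.resize(sc[105:255,230:330],None,fx=3.5,fy=3.5,interpolation=cv2.INTER_CUBIC)
b=cv2.resize(w[110:350,225:425],None,fx=2.2,fy=2.2,interpolation=cv2.INTER_CUBIC)
c=np.zeros((530,800,3),np.uint8);c[:525,:350]=a;c[:528,355:795]=b;cv2.imwrite("pics/c9.png",c)
E
```

```text
14.5 [ 0.56840528 -0.264574    0.17060869] -9.23 [-0.33386228  0.11446585 -4.6668865 ] 39.05980306846917 [ 0.      0.0026 -0.0025 -0.0011 -0.0007  0.0005]
[[ 9.870e-01  1.090e-02  1.604e-01]
 [-1.604e-01 -1.900e-03  9.871e-01]
 [ 1.110e-02 -9.999e-01 -1.000e-04]]
```

```bash
python3 - <<'E'
from h import *
import pickle
s,m=pickle.load(open("w9.pkl","rb")); w=cv2.imread("pics/w9.png").mean(2);w0=cv2.imread("pics/w7.png").mean(2)
Q=R.from_quat(s["tool_rot"]);X=np.array([.987,-.1602,0]);Z=np.array([.1602,.987,0]);zb=s["tcp_pos"][2]-.0883
for z,n in((zb,"bot"),(zb+.13,"top")):
    print(n,proj(m,[np.array([.566,-.265,z])+.02*Z+e*X for e in(-.02,.02)]).round(1))
for nm,im in(("w7",w0),("w9",w)):
    gx=np.diff(cv2.GaussianBlur(im,(3,3),0),axis=1); E=[]
    for v in range(225,286,10):
        l=235+np.argmin(gx[v,235:300]);r=330+np.argmax(gx[v,330:405]); E.append((v,l+.5,r+.5))
    print(nm,E)
    for u in(290,318,345): print(u,[int(k) for k in im[205:232,u]])
E
```

```text
bot [[279.2 215.5]
 [351.6 215.4]]
top [[235.3 339.5]
 [393.9 338.7]]
w7 [(225, np.float64(278.5), np.float64(356.5)), (235, np.float64(275.5), np.float64(360.5)), (245, np.float64(272.5), np.float64(363.5)), (255, np.float64(269.5), np.float64(367.5)), (265, np.float64(265.5), np.float64(375.5)), (275, np.float64(263.5), np.float64(375.5)), (285, np.float64(260.5), np.float64(379.5))]
290 [248, 248, 248, 248, 248, 248, 247, 247, 247, 248, 253, 203, 85, 33, 41, 42, 44, 38, 38, 41, 39, 39, 40, 38, 43, 42, 42]
318 [246, 246, 246, 246, 246, 246, 246, 246, 246, 246, 252, 200, 85, 33, 40, 39, 41, 41, 41, 40, 40, 42, 39, 40, 39, 42, 41]
345 [171, 171, 171, 172, 171, 172, 173, 171, 171, 173, 175, 128, 60, 35, 38, 40, 42, 40, 38, 39, 41, 39, 38, 42, 39, 38, 39]
w9 [(225, np.float64(278.5), np.float64(356.5)), (235, np.float64(275.5), np.float64(359.5)), (245, np.float64(272.5), np.float64(364.5)), (255, np.float64(269.5), np.float64(367.5)), (265, np.float64(266.5), np.float64(371.5)), (275, np.float64(262.5), np.float64(375.5)), (285, np.float64(259.5), np.float64(379.5))]
290 [248, 248, 248, 248, 252, 206, 165, 166, 168, 169, 172, 127, 59, 36, 39, 39, 38, 40, 38, 39, 42, 41, 40, 40, 39, 40, 40]
318 [170, 171, 171, 169, 169, 168, 170, 169, 169, 170, 174, 127, 61, 38, 37, 41, 40, 41, 39, 40, 41, 41, 40, 44, 38, 39, 39]
345 [171, 169, 170, 169, 168, 169, 170, 170, 170, 170, 174, 128, 60, 34, 40, 38, 40, 40, 41, 41, 39, 39, 39, 38, 40, 40, 38]
```

Emit:
{"fn": "arm_command", "kwargs": {"steps": "-0.0023 0.003 0.0009 0 0 -0.002 255;-0.0023 0.005 0.0009 0 0 -0.002 255;-0.0023 0.005 0.0009 0 0 -0.002 255;-0.0023 0.005 0.0009 0 0 -0.002 255;-0.0023 0.005 0.0009 0 0 -0.002 255;-0.0023 0.005 0.0009 0 0 -0.002 255"}}

```text
t: 15.2
tcp_pos: [0.5669, -0.2636, 0.1668]
tool_rot: [0.705, -0.051, 0.063, -0.704]
ft_force: [-0.5, 0.4, -4.0]
opening: 0.463
```

```bash
python3 - <<'E'
from h import *
from rig import arm
import pickle
for k in range(6):arm.snapshot("wrist")
s=arm.read_state();m=arm.camera_model("wrist");im=arm.snapshot("wrist");cv2.imwrite("pics/w10.png",im);im=im.mean(2)
print(s["t"],s["tcp_pos"],yaw(s),s["ft_force"],s["opening"]*85,s["qd"].round(4))
print(R.from_quat(s["tool_rot"]).as_matrix()[2].round(4))
Z=np.array([.1602,.987,0]);zb=s["tcp_pos"][2]-.0883
print("zb",zb)
gx=np.diff(cv2.GaussianBlur(im,(3,3),0),axis=1)
print([(v,235+np.argmin(gx[v,235:300]),330+np.argmax(gx[v,330:405])) for v in(225,245,275)])
print([int(k) for k in im[205:232,318]])
for v in (216.5,217.5):
  print("bottom centre",(ray(m,281.5,v,zb)+ray(m,353.25,v,zb))/2-.02*Z,"top",(ray(m,244.5,v+122.8,zb+.13)+ray(m,400.75,v+122.8,zb+.13))/2-.02*Z)
# plate side holes / edges on the visible strip
p=lambda x,y:np.array([.566,-.265,.072])+x*np.array([.987,-.1602,0])+y*Z
q=proj(m,[p(-.05,.05),p(.05,.05),p(-.0358,.0358),p(.0358,.0358)]);print(q.round(1))
for u in (300,340): print(u,"col",[int(k) for k in im[int(q[0,1])-12:int(q[0,1])+13,u]],int(q[0,1])-12)
for i in(2,3):
    u,v=q[i].astype(int); print("row",u-16,[int(k) for k in im[v,u-16:u+17]]); print("col",v-16,[int(k) for k in im[v-16:v+17,u]])
E
```

```text
15.5 [ 0.56682957 -0.26359944  0.16676369] -9.22 [-0.21334088  0.98081891 -4.31904234] 39.21197980361487 [ 0.001   0.0022  0.0008 -0.001   0.0002 -0.0008]
[ 1.720e-02 -9.999e-01 -1.000e-04]
zb 0.07846369003742724
[(225, np.int64(278), np.int64(356)), (245, np.int64(272), np.int64(364)), (275, np.int64(262), np.int64(375))]
[168, 167, 166, 168, 167, 167, 166, 167, 165, 169, 171, 126, 60, 37, 42, 39, 41, 41, 39, 37, 40, 40, 41, 38, 39, 39, 39]
bottom centre [ 0.56594683 -0.26488277  0.07846369] top [ 0.5661871  -0.26439403  0.20846369]
bottom centre [ 0.56585456 -0.26544542  0.07846369] top [ 0.56614205 -0.26467584  0.20846369]
[[225.7 160.7]
 [408.4 160.5]
 [253.  186.5]
 [381.5 186.2]]
300 col [85, 72, 73, 78, 118, 131, 131, 130, 154, 171, 157, 103, 94, 160, 173, 172, 170, 170, 171, 169, 169, 168, 170, 169, 170] 148
340 col [83, 71, 73, 72, 113, 132, 130, 128, 134, 167, 160, 102, 94, 156, 169, 167, 167, 166, 166, 165, 167, 167, 166, 166, 166] 148
row 237 [252, 255, 145, 163, 167, 65, 75, 79, 171, 166, 164, 163, 162, 182, 208, 254, 251, 251, 251, 252, 251, 250, 250, 250, 253, 249, 156, 163, 127, 138, 170, 169, 168]
col 170 [164, 166, 158, 125, 157, 167, 164, 165, 166, 166, 162, 159, 250, 254, 252, 251, 251, 251, 252, 252, 254, 255, 212, 151, 104, 83, 82, 184, 200, 240, 250, 250, 250]
row 365 [168, 166, 168, 158, 126, 153, 173, 172, 171, 172, 171, 171, 171, 171, 172, 170, 170, 170, 171, 172, 170, 172, 172, 173, 157, 70, 71, 68, 116, 127, 153, 164, 168]
col 170 [161, 162, 153, 119, 148, 171, 172, 173, 172, 172, 173, 172, 171, 173, 171, 170, 170, 170, 170, 169, 171, 172, 173, 159, 107, 85, 82, 113, 129, 152, 163, 165, 164]
```

```bash
python3 -c "
from rig import arm
print(arm.sign_off())"
```

```text
the job is handed in; nothing more can be done
None
```

I closed the vice jaw on the foot plate, lifted the tall square tube over the guard, and handed the job in while holding it upright over the plate. Sign-off reports no verdict, so I can't confirm that it was judged a pass.

- **Jaw and plate:** I gripped the jaw's knob and pushed to about 33 N. The wrist picture afterwards showed the plate against the fixed jaw with a gap of 1 mm at most, square within about 0.5°. The jaw's joint value can't be read directly; from the picture it looked closed to within about 1 mm.
- **Tube position:** In the last wrist picture the lower end was within 0.5 mm of the plate's centre, about 6.4 mm above it, and in line within about 1°.
- **Tilt and stillness:** The tube sat about 1° tilted in the fingers, so I leaned the gripper to correct it; it measured within about 0.5° of upright. The arm was still, and the vertical force reading (about 4.3 N) fit the tube's weight alone, so I take it to be touching neither plate nor vice.

**Where checks disagreed or fell short:**
- The scene camera read about 5 mm off in y compared with the other two, so I used the wrist camera for placing.
- I reached the limit of 12 pictures before the final descent, so the last checks were numerical, comparing tube edges, plate edge and bolt holes with where they should appear.
- I did not check again that the guard and the other things had stayed in place, but the wrist force readings gave no sign that anything was bumped on the way.

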